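# Tumble the box-section offcut over the step

### The arm

A 6-joint arm with a two-finger parallel gripper is mounted at the origin on the work surface. World frame = base frame: x ahead of the robot, y to its left, z up, the work surface at z = 0. Lengths are in m, angles in rad, forces in N, time in s.
With the tool pointing down it reaches from about 0.3 to 0.875 m from the base axis. Payload 6.4 kg.
Tool frame: the origin (TCP) lies between the finger pads; the fingertips stand env.finger_overhang ahead of it and the grasp point (between the pads) lies 2 mm behind it (env.finger_overhang is the distance from the TCP to the fingertips, in m); z points along the fingers, x is the direction in which the jaws open and shut, and the axes are right-handed (so a half turn about z gives the same grasp; the last joint's range is limited). The gripper opens to 88 mm and grips with 3 to 60 N. Pads are 18 mm wide; open, the fingers measure 123 mm over their backs; the gripper's body (75 mm by 187 mm) begins 45 mm behind the grasp point.
Start: joints at [-1.494, 0.181, 1.607, -0, 1.354, -0.206], TCP at [0.16, -0.552, 0.219] pointing down, gripper open.
Joint ranges: [-2.99, 2.99], [-0.89, 2.07], [0.3, 2.58], [-1.14, 4.28], [0, 2.63], [-3.12, 3.12]. Speed limits (rad/s): [2.57, 2.57, 3.01, 3.14, 3.14, 3.14].

### API

Orientations are given as a unit quaternion [w, x, y, z].
In Python, from workcell import env gives the robot as it stands. The module is installed in compiled form; this text tells all that it offers.
- The arm moves only by the tool jog_arm, never from a script. Its argument "commands" is a list of rows, each an object of numbers: "tx", "ty", "tz": the shift along the tool's x, y, z in m; "spin": the turn about the tool's z in rad; "fingers": the opening, from 0 (shut) to 1 (fully open). A call has 1 to 8 rows; each row shifts and turns the commanded pose from where the row before left it, along the tool's axes as they then stand; what a row does not reach is not made up. A row lasts 1/8 s, in which the tool goes at most 62.5 mm and 10.7 degrees, less where a joint would pass 70% of its speed; a pose out of reach is approached as far as the arm can. A call with a gripper value outside its range is refused whole. The fingers move at their own pace and stop on an object; the grip force is fixed at half the most. Time passes only in rows, so rows that do not move let the fingers close. It gives the time, the measured TCP pose, the force and the opening at its end, in the units of the state.
- env.get_state(): the state, without advancing time (a new reading comes with each control period).
- env.snapshot(name): name is "scene" or "side" or "wrist"; returns a dict with "frame" (480x640x3 uint8, blue, green, red), "camera_matrix" (3x3 intrinsics, pixels), "dist_coeffs" ([k1, k2, p1, p2, k3] as OpenCV has them; the pictures are not rectified), "extrinsics" (4x4, takes a point from world to camera coordinates). Camera axes: x right, y up, looking along -z (the intrinsics and any distortion apply to the point x, -y, -z); pixel columns grow to the right and rows downward; lengths in m; the calibration is good to about 2 mm. A picture is of the moment at which its call begins. There is no depth.
- env.hand_in(): hands the job in, once; it reports no verdict.
Trained networks look in the newest picture that a camera, given by its name, has taken for a name from the list of things; names that differ only in an ending like _2 or _b are one class to them, and where a whole thing is asked for, a point or a joint stands for the part that bears it (a point fixed in the world has none). Each returns a list of dicts, best first, with "confidence" (0 to 1); they miss things now and then, are a little off and sometimes report something else, mostly with a low value. They report only what shows in the picture. A call takes as long as a camera call. They do not tell look-alikes from the thing itself.
- env.spot_in(camera, name): "location" ([x, y, z] in m, in world coordinates, good to about 4 mm: the middle of the surface that is visible of it).
- env.silhouettes(camera, name): "mask" (480x640 bool, what is visible of it).
The state is a dict: "time_s": time; "joint_positions": joint angles; "joint_vel": joint speeds; "tau": joint torques, N m; "tcp_pos": TCP position; "orientation": TCP orientation; "ft_force": force on the tool from outside, world axes, zero at the start; "torque": the same for the moment, N m; "width": finger opening in m.
Only numpy, scipy, OpenCV 4.12 (cv2) and the standard library are available. Lean on these libraries where they do the work, as an engineer would, in place of code of your own. Each camera call takes 0.05 s, during which the arm holds its last target. There are 200 camera calls.

### The job

The largest steel offcut on the raised deck, the rectangular box section, stands on its sawn end. Push it over the deck's step, the edge away from the robot, so that it tumbles once and lies flat on the landing plate close in front of the step and square to it, its front wall now down and the drilled wall that faced the robot now on top, ready for welding. Slide it rather than lifting it, and leave the other two offcuts standing where they are.

Things in the scene. Friction and masses are not known exactly. Their poses are not given: they have to be found in the camera images.
- stand: Fixed steel stand. Origin: at bench level below the middle of the step edge; x points away from the robot over the edge, y along it. Dark grey deck: x -200 to 0 mm, 380 mm wide, top 40 mm above the bench. At x = 0 a riser drops 32 mm to the landing plate (top 8 mm above the bench, 400 mm wide, to x = 140 mm).
- tube: Part to tumble: box section 50 (x) by 60 (y) by 50 mm (z), 4 mm walls, 0.3 kg, standing on the deck, open top and bottom. Origin at its centre. Its x axis points to the step edge within 10 degrees; the -x wall, facing the robot, has a 16 mm hole. After the tumble x points down, z away from the step. It slides when pushed and topples by itself soon after its centre passes the edge.
- small_tube: Bystander to be left alone: loose smaller square tube offcut, 36 by 36 mm, 40 mm tall, standing on the deck; origin at its centre.
- pipe: Bystander to be left alone: loose round pipe offcut, 48 mm outside diameter, 45 mm tall, standing on the deck; origin at the centre of its underside.
Mind the look-alikes: they are no part of the job. What is shaped like the tube but purple is not meant.

How it is judged:
At the end, for the whole second after the job is handed in: Box section at rest, flat on the landing plate, drilled wall up (10 degrees; centre 27 to 39 mm above the bench), square to the step (15 degrees), centre 15 to 80 mm in front of the edge, within 180 mm of the stand's middle; small tube and pipe still upright (10 degrees), moved under 20 mm (angle between tube's own x axis and vertical above 2.967 rad and height (world z) of tube below 0.039 m and x of tube in the frame of stand between 0.015 and 0.08 m and angle between the z axis of tube and the x axis of stand, either way round below 0.26 rad and z of tube in the frame of stand above 0.027 m and y of tube in the frame of stand between -0.18 and 0.18 m and linear speed of tube below 0.01 m/s and angle between each of small_tube, pipe's own z axis and vertical below 0.17 rad); the robot touches nothing.
It fails at once if the box section is lifted more than 20 mm above its standing height on the deck (height (world z) of tube above 0.085 m).
It fails at once if the small tube is moved more than 20 mm (distance of small_tube from where it was at the start of the episode above 0.02 m).
It fails at once if the pipe is moved more than 20 mm (distance of pipe from where it was at the start of the episode above 0.02 m).
It also fails if it takes over 38 s, if anything falls off the work surface, if the arm or the gripper's body presses on something with over 40 N, if the wrist force passes 120 N, or if a joint passes its speed limit or range.

## Working session

There is one attempt and no reset: what is moved stays moved. The work goes in short steps, Python scripts to look and compute and a tool call to move; the robot and the scene stay as the last step left them, time stands still between calls to the robot, and variables do not carry over. Pictures are saved under pics/ and viewed, about 8 in all and at most 12, crops included, and the job is handed in when it is done.

Besides the shell and the picture viewer there is one more tool, called after "Request:" as a command line: name --argument value ..., lists and objects as JSON in quotes. jog_arm: Moves the arm, as the interface text tells. Its arguments: {"type":"object","properties":{"commands":{"type":"array"}},"required":["commands"]}

```bash
mkdir -p pics; python3 - <<'E'
from workcell import env
import cv2,numpy as np
s=env.get_state();print(s['time_s'],s['tcp_pos'],s['orientation'],s['width'],env.finger_overhang)
for c in ['scene','side']:
    d=env.snapshot(c);cv2.imwrite(f'pics/{c}0.png',d['frame'])
    np.savez(f'{c}.npz',**d)
    for n in ['tube','small_tube','pipe','stand']:
        for r in env.spot_in(c,n):print(c,n,np.round(r['location'],3),round(r['confidence'],2))
E
```

```text
0.0 [ 0.1604306  -0.55158196  0.21783501] [-6.38875793e-04  7.99712078e-01 -6.00383096e-01 -5.67779354e-04] 0.08810311051666579 0.017
scene tube [0.55  0.063 0.066] 0.97
scene tube [ 0.855 -0.029  0.028] 0.86
scene tube [ 0.562 -0.266  0.03 ] 0.73
scene small_tube [ 0.556 -0.046  0.07 ] 0.88
scene pipe [0.51  0.177 0.069] 0.69
scene stand [0.608 0.05  0.007] 0.91
side tube [0.53  0.061 0.07 ] 0.97
side tube [ 0.845 -0.031  0.034] 0.95
side tube [ 0.55  -0.274  0.033] 0.59
side small_tube [ 0.54  -0.051  0.065] 0.77
side pipe [0.489 0.164 0.071] 0.64
side pipe [0.528 0.059 0.071] 0.19
```

View pics/scene0.png

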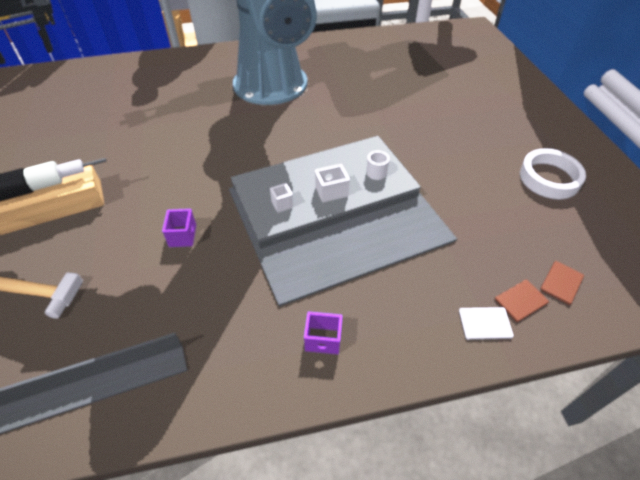

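View pics/side0.png

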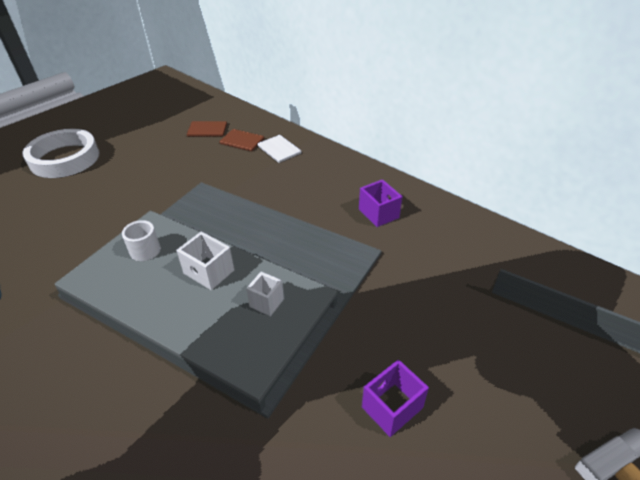

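The scene view shows the stand: deck corners at (232,183) and (377,139), landing corners at (279,296) and (454,239). The white box section is at (332,182), between the small tube at (282,196) and the pipe at (377,165). The purple look-alikes are off the stand. The side view agrees, with the tube at (205,260) and its hole facing the robot.

```bash
cat > h.py <<'E'
import cv2,numpy as np
from scipy.optimize import least_squares,minimize
F=np.diag([1.,-1,-1])
def proj(d,P):
    E=d['extrinsics'];R=F@E[:3,:3];t=F@E[:3,3]
    return cv2.projectPoints(np.asarray(P,float).reshape(-1,1,3),cv2.Rodrigues(R)[0],t,d['camera_matrix'],np.asarray(d['dist_coeffs'],float))[0].reshape(-1,2)
def T2(p,P):
    c,s=np.cos(p[2]),np.sin(p[2]);P=np.asarray(P,float);return np.c_[p[0]+c*P[:,0]-s*P[:,1],p[1]+s*P[:,0]+c*P[:,1],P[:,2]]
def hullmask(uv):
    m=np.zeros((480,640),np.uint8);cv2.fillConvexPoly(m,np.round(cv2.convexHull(uv.astype(np.float32))*16).astype(int),1,shift=4);return m
E
python3 - <<'E'
from h import *
from workcell import env
D={c:dict(np.load(c+'.npz')) for c in ['scene','side']}
SP=[(-.2,-.19,.04),(-.2,.19,.04),(.14,-.2,.008),(.14,.2,.008)]
obs={'scene':(SP,[(232,183),(377,139),(279,296),(454,239)]),
'side':(SP+[(0,.19,.04),(0,-.19,.04)],[(265,405),(55,285),(381,251),(201,183),(150,212),(336,290)])}
f=lambda p:np.concatenate([(proj(D[c],T2(p,o[0]))-np.array(o[1])).ravel() for c,o in obs.items()])
r=least_squares(f,[.6,.05,.2],loss='soft_l1');S=r.x
print('stand',np.round(S,4),np.round(f(S).reshape(-1,2),1).tolist())
np.save('S.npy',S)
def box(a,b,h):return [(x,y,z) for x in(-a/2,a/2) for y in(-b/2,b/2) for z in(.04,.04+h)]
cyl=[(.024*np.cos(t),.024*np.sin(t),z) for t in np.linspace(0,6.28,40) for z in(.04,.085)]
for n,P,g in [('tube',box(.05,.06,.05),(.54,.062)),('small_tube',box(.036,.036,.04),(.55,-.048)),('pipe',cyl,(.5,.17))]:
    H={}
    for c in D:
        for q in env.silhouettes(c,n):
            ys,xs=np.nonzero(q['mask'])
            u=proj(D[c],[[*g,.065]])[0]
            if np.hypot(xs.mean()-u[0],ys.mean()-u[1])<15:
                H[c]=hullmask(np.c_[xs,ys]);break
    cost=lambda p:sum(np.sum(H[c]!=hullmask(proj(D[c],T2(p,P)))) for c in H)
    best=min((minimize(cost,[*g,S[2]+a],method='Nelder-Mead',options=dict(initial_simplex=[[g[0]+dx,g[1]+dy,S[2]+a+da] for dx,dy,da in[(0,0,0),(.01,0,0),(0,.01,0),(0,0,.1)]])) for a in(-.15,-.08,0,.08,.15)),key=lambda r:r.fun)
    p=best.x;c,s=np.cos(S[2]),np.sin(S[2]);d=p[:2]-S[:2]
    print(n,list(H),np.round(p,4),'cost',best.fun,[int(H[k].sum()) for k in H],'stand xy yaw',np.round([c*d[0]+s*d[1],-s*d[0]+c*d[1],p[2]-S[2]],4))
# overlay
for c in D:
    im=D[c]['frame'].copy()
E
```

```text
stand [0.5931 0.0727 0.2013] [[-2.6, -6.0], [-0.6, -4.0], [-0.6, 8.2], [2.0, -1.5], [-3.6, -4.5], [-0.8, 0.3], [1.4, -0.5], [-0.3, -0.3], [0.3, -1.0], [2.8, 0.8]]
tube ['scene', 'side'] [0.5292 0.0646 0.1049] cost 122.0 [989, 2230] stand xy yaw [-0.0643  0.0048 -0.0964]
small_tube ['scene', 'side'] [ 0.5445 -0.0485  0.2216] cost 104.0 [486, 1180] stand xy yaw [-0.0719 -0.1091  0.0203]
pipe ['scene', 'side'] [0.491  0.1789 0.2673] cost 115.0 [559, 1181] stand xy yaw [-0.0789  0.1244  0.066 ]
```

```bash
cat > ov.py <<'E'
from h import *
D={c:dict(np.load(c+'.npz')) for c in ['scene','side']}
def draw(d,S,T,roi,k):
    x0,y0,w,h=roi;im=cv2.resize(d['frame'][y0:y0+h,x0:x0+w],None,fx=k,fy=k,interpolation=cv2.INTER_CUBIC)
    def pl(P,col):
        cv2.polylines(im,[np.round((proj(d,P)-[x0,y0]+.5)*k).astype(int)],True,col,1)
    pl(T2(S,[(-.2,-.19,.04),(-.2,.19,.04),(0,.19,.04),(0,-.19,.04)]),(0,255,0))
    pl(T2(S,[(0,-.2,.008),(0,.2,.008),(.14,.2,.008),(.14,-.2,.008)]),(0,255,255))
    for z in(.04,.09):pl(T2(T,[(-.025,-.03,z),(-.025,.03,z),(.025,.03,z),(.025,-.03,z)]),(0,0,255))
    return im
if __name__=='__main__':
    S=np.load('S.npy');T=[.5292,.0646,.1049]
    a=draw(D['scene'],S,T,(220,120,250,190),3);b=draw(D['side'],S,T,(40,170,360,250),2)
    cv2.imwrite('pics/ov1.png',np.vstack([cv2.resize(a,None,fx=.6,fy=.6),b[:0]]) if 0 else a);cv2.imwrite('pics/ov2.png',b)
E
python3 ov.py
```

```text
(no output)
```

View pics/ov1.png

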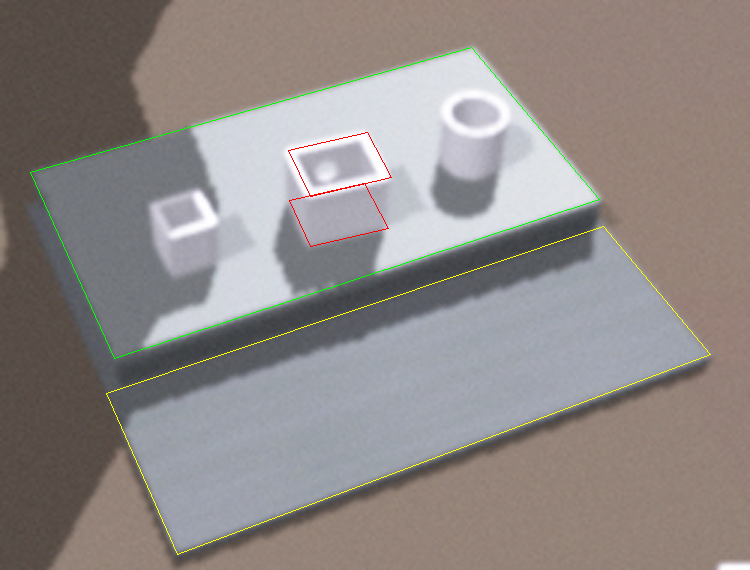

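View pics/ov2.png

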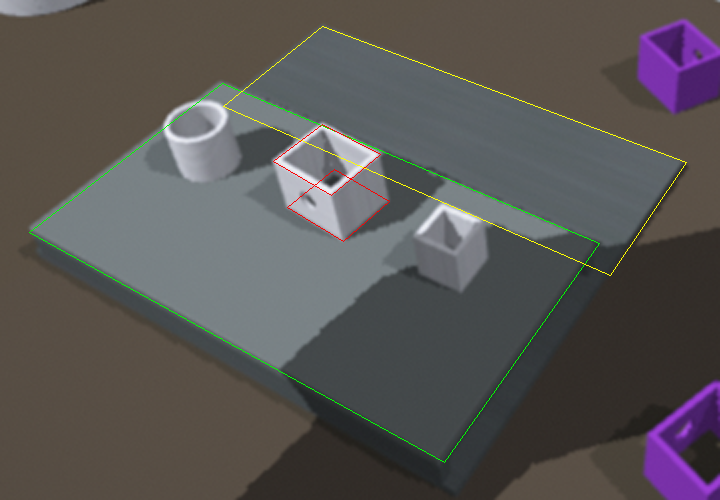

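The overlay matches the stand outline within a pixel or two, and the tube's red outline fits in both views. The tube is at stand (-64, 5) mm with yaw about -5.5°. I'll push its rear wall low with two spread fingertips, which also squares it.

```bash
cat > plan.py <<'E'
from h import *
from workcell import env
from scipy.spatial.transform import Rotation as Ro
import sys
S=np.load('S.npy');c,s=np.cos(S[2]),np.sin(S[2])
def go(x,y,z):
    st=env.get_state();R=Ro.from_quat(st['orientation'],scalar_first=True).as_matrix();p=np.array(st['tcp_pos'])
    d=p[:2]-S[:2];print('stand xy',np.round([c*d[0]+s*d[1],-s*d[0]+c*d[1]],4),'z',p[2],'t',st['time_s'],'F',np.round(st['ft_force'],1),'w',st['width'])
    yaw=np.arctan2(-R[1,1],-R[0,1]);W=np.array([S[0]+c*x-s*y,S[1]+s*x+c*y,z])
    print('shift tool',np.round(R.T@(W-p),4),'spin',round(yaw-S[2],4),'tilt',np.round(R[:,2],3))
if __name__=='__main__': go(*map(float,sys.argv[1:]))
E
python3 plan.py -.122 .005 .218
```

```text
stand xy [-0.5489 -0.5258] z 0.21875415552925162 t 0.8 F [0.5 0.2 0.3] w 0.0880192286253979
shift tool [-0.4943 -0.4687  0.0007] spin 0.0815 tilt [ 0. -0. -1.]
```

Request:
jog_arm --commands '[{"tx": -0.031,"ty": -0.0293,"fingers": 0.3},{"tx": -0.031,"ty": -0.0293,"fingers": 0.3},{"tx": -0.031,"ty": -0.0293,"fingers": 0.3},{"tx": -0.031,"ty": -0.0293,"fingers": 0.3},{"tx": -0.031,"ty": -0.0293,"fingers": 0.3},{"tx": -0.031,"ty": -0.0293,"fingers": 0.3},{"tx": -0.031,"ty": -0.0293,"fingers": 0.3},{"tx": -0.031,"ty": -0.0293,"fingers": 0.3}]'

```text
$.commands[0]: bad value
```

Request:
jog_arm --commands '[{"tx": -0.031,"ty": -0.0293,"fingers": 0.3},{"tx": -0.031,"ty": -0.0293,"fingers": 0.3},{"tx": -0.031,"ty": -0.0293,"fingers": 0.3},{"tx": -0.031,"ty": -0.0293,"fingers": 0.3},{"tx": -0.031,"ty": -0.0293,"fingers": 0.3},{"tx": -0.031,"ty": -0.0293,"fingers": 0.3},{"tx": -0.031,"ty": -0.0293,"fingers": 0.3},{"spin": 0.08,"fingers": 0.3}]'

```text
$.commands[0]: bad value
```

```bash
python3 plan.py -.122 .005 .075
```

```text
stand xy [-0.5489 -0.5258] z 0.21875415552925162 t 0.8 F [0.5 0.2 0.3] w 0.0880192286253979
shift tool [-0.4943 -0.4687  0.1437] spin 0.0815 tilt [ 0. -0. -1.]
```

Request:
jog_arm --commands '[{"tx": -0.031,"ty": -0.0293,"tz": 0,"spin": 0,"fingers": 0.3},{"tx": -0.031,"ty": -0.0293,"tz": 0,"spin": 0,"fingers": 0.3},{"tx": -0.031,"ty": -0.0293,"tz": 0,"spin": 0,"fingers": 0.3},{"tx": -0.031,"ty": -0.0293,"tz": 0,"spin": 0,"fingers": 0.3},{"tx": -0.031,"ty": -0.0293,"tz": 0,"spin": 0,"fingers": 0.3},{"tx": -0.031,"ty": -0.0293,"tz": 0,"spin": 0,"fingers": 0.3},{"tx": -0.031,"ty": -0.0293,"tz": 0,"spin": 0,"fingers": 0.3},{"tx": -0.031,"ty": -0.0293,"tz": 0,"spin": 0,"fingers": 0.3}]'

```text
time_s: 1.8
tcp_pos: [0.3168, -0.2475, 0.219]
orientation: [0.0, 0.8, -0.601, 0.0]
ft_force: [0.9, 0.1, -0.1]
width: 0.0265
```

Request:
jog_arm --commands '[{"tx": -0.031,"ty": -0.0293,"tz": 0,"spin": 0,"fingers": 0.3},{"tx": -0.031,"ty": -0.0293,"tz": 0,"spin": 0,"fingers": 0.3},{"tx": -0.031,"ty": -0.0293,"tz": 0,"spin": 0,"fingers": 0.3},{"tx": -0.031,"ty": -0.0293,"tz": 0,"spin": 0,"fingers": 0.3},{"tx": -0.031,"ty": -0.0293,"tz": 0,"spin": 0,"fingers": 0.3},{"tx": -0.031,"ty": -0.0293,"tz": 0,"spin": 0,"fingers": 0.3},{"tx": -0.031,"ty": -0.0293,"tz": 0,"spin": 0,"fingers": 0.3},{"tx": -0.031,"ty": -0.0293,"tz": 0,"spin": 0.08,"fingers": 0.3}]'

```text
time_s: 2.8
tcp_pos: [0.4728, 0.0563, 0.2189]
orientation: [-0.0, 0.775, -0.633, 0.0]
ft_force: [-0.6, 0.3, -0.4]
width: 0.0266
```

```bash
python3 plan.py -.122 .005 .075
```

```text
stand xy [-0.1212  0.008 ] z 0.21894544460333604 t 2.8 F [-0.6  0.3 -0.4] w 0.02656059975061811
shift tool [0.003  0.0009 0.1439] spin -0.0001 tilt [ 0.001 -0.    -1.   ]
```

Lower the tool, then push in small steps (tool -y is +x of the stand).

Request:
jog_arm --commands '[{"tx": 0.003,"ty": 0.001,"tz": 0.03,"spin": 0,"fingers": 0.3},{"tx": 0,"ty": 0,"tz": 0.03,"spin": 0,"fingers": 0.3},{"tx": 0,"ty": 0,"tz": 0.03,"spin": 0,"fingers": 0.3},{"tx": 0,"ty": 0,"tz": 0.03,"spin": 0,"fingers": 0.3},{"tx": 0,"ty": 0,"tz": 0.024,"spin": 0,"fingers": 0.3},{"tx": 0,"ty": -0.006,"tz": 0,"spin": 0,"fingers": 0.3},{"tx": 0,"ty": -0.006,"tz": 0,"spin": 0,"fingers": 0.3},{"tx": 0,"ty": -0.006,"tz": 0,"spin": 0,"fingers": 0.3}]'

```text
time_s: 3.8
tcp_pos: [0.4912, 0.0554, 0.0761]
orientation: [-0.001, 0.775, -0.632, 0.001]
ft_force: [-0.3, 0.1, -0.0]
width: 0.0266
```

Request:
jog_arm --commands '[{"tx": 0,"ty": -0.004,"tz": 0,"spin": 0,"fingers": 0.3},{"tx": 0,"ty": -0.004,"tz": 0,"spin": 0,"fingers": 0.3},{"tx": 0,"ty": -0.004,"tz": 0,"spin": 0,"fingers": 0.3},{"tx": 0,"ty": -0.004,"tz": 0,"spin": 0,"fingers": 0.3},{"tx": 0,"ty": -0.004,"tz": 0,"spin": 0,"fingers": 0.3},{"tx": 0,"ty": -0.004,"tz": 0,"spin": 0,"fingers": 0.3},{"tx": 0,"ty": -0.004,"tz": 0,"spin": 0,"fingers": 0.3},{"tx": 0,"ty": -0.004,"tz": 0,"spin": 0,"fingers": 0.3}]'

```text
time_s: 4.8
tcp_pos: [0.5211, 0.0619, 0.0747]
orientation: [0.0, 0.775, -0.632, -0.0]
ft_force: [-0.1, -0.0, 0.2]
width: 0.0261
```

```bash
python3 plan.py -.04 .005 .075; python3 - <<'E'
from workcell import env;import cv2
d=env.snapshot('side');cv2.imwrite('pics/s1.png',cv2.resize(d['frame'][150:420,40:400],None,fx=2,fy=2))
E
```

```text
stand xy [-0.0728  0.0038] z 0.07469011416880028 t 4.8 F [-0.1 -0.   0.2] w 0.026072075600513687
shift tool [-0.0011 -0.0328 -0.0003] spin 0.0015 tilt [-0.  0. -1.]
```

View pics/s1.png

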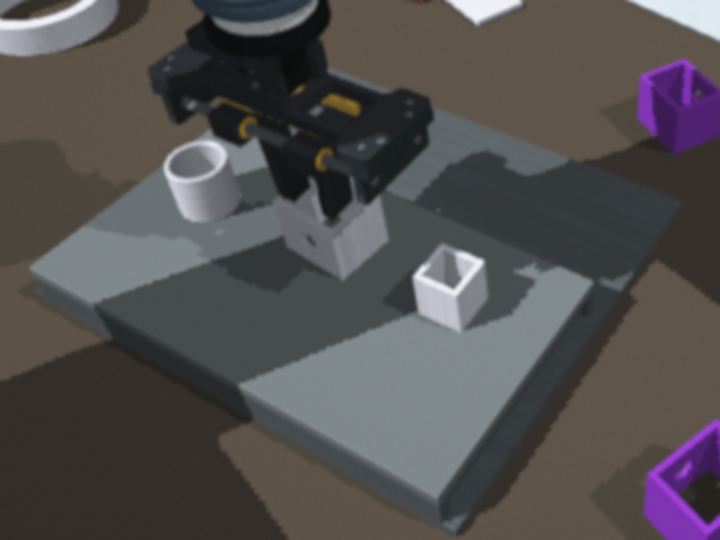

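The tube has not moved: its near bottom corner is still at (343,278). The fingers seem to be over or in it, yet the force is zero. I'll project the fingertips to see where they really are.

```bash
cat > look.py <<'E'
from h import *
from workcell import env
from scipy.spatial.transform import Rotation as Ro
import sys
T=[.5292,.0646,.1049]
st=env.get_state();R=Ro.from_quat(st['orientation'],scalar_first=True).as_matrix();p=np.array(st['tcp_pos']);w=st['width']/2
out=[]
for c,(x0,y0,W,H) in {'scene':(270,110,130,120),'side':(130,180,160,148)}.items():
    d=env.snapshot(c);np.savez(c+'1.npz',**d);k=400/W
    im=cv2.resize(d['frame'][y0:y0+H,x0:x0+W],(400,370),interpolation=cv2.INTER_CUBIC)
    ky=370/H
    def pl(P,col):cv2.polylines(im,[np.round((proj(d,P)-[x0,y0]+.5)*[k,ky]).astype(int)],True,col,1)
    for z in(.04,.09):pl(T2(T,[(-.025,-.03,z),(-.025,.03,z),(.025,.03,z),(.025,-.03,z)]),(0,0,255))
    for s in(-1,1):pl([p+R@[s*a,b,.017] for a,b in((w,-.009),(w,.009),(w+.0175,.009),(w+.0175,-.009))],(0,255,0))
    out.append(im)
cv2.imwrite('pics/'+sys.argv[1],np.hstack(out))
E
python3 look.py l1.png
```

```text
(no output)
```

View pics/l1.png

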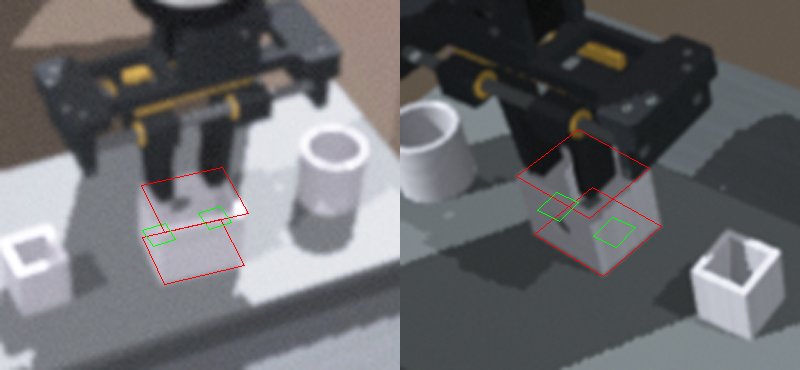

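```bash
python3 - <<'E'
from h import *
from workcell import env
from scipy.spatial.transform import Rotation as Ro
D={c:dict(np.load(c+'1.npz')) for c in ['scene','side']}
st=env.get_state();R=Ro.from_quat(st['orientation'],scalar_first=True).as_matrix();p=np.array(st['tcp_pos']);print(p,st['width'],env.finger_overhang)
tips=np.array([p+R@[s*.022,0,.017] for s in(1,-1)]) 
print(tips)
ob={'scene':[(323,173.5),(339.9,168.5)],'side':[(206.8,260),(188.8,247)]}
f=lambda o:np.concatenate([(proj(D[c],tips+o)-np.array(ob[c])).ravel() for c in D])
r=least_squares(f,[0,0,.01]);print(r.x,np.round(f(r.x),1))
E
python3 -c "
import cv2;a=cv2.imread('pics/l1.png')
import numpy as np
o=[]
for c,(x,y,w,h) in {'scene':(295,130,70,70),'side':(160,215,80,80)}.items():
    d=np.load(''+c+'1.npz')['frame'];o.append(cv2.resize(d[y:y+h,x:x+w],(400,400),interpolation=cv2.INTER_CUBIC))
cv2.imwrite('pics/z1.png',cv2.convertScaleAbs(np.hstack(o),alpha=1.6))"
```

```text
[0.52098831 0.06188107 0.07468155] 0.02662009787626156 0.017
[[0.52541984 0.04033165 0.05768202]
 [0.51655538 0.08342946 0.05768108]]
[-0.00234396  0.0024253   0.03024752] [-1.1  0.7  0.6  0.1  2.3 -1.5 -2.9  1.2]
```

View pics/z1.png

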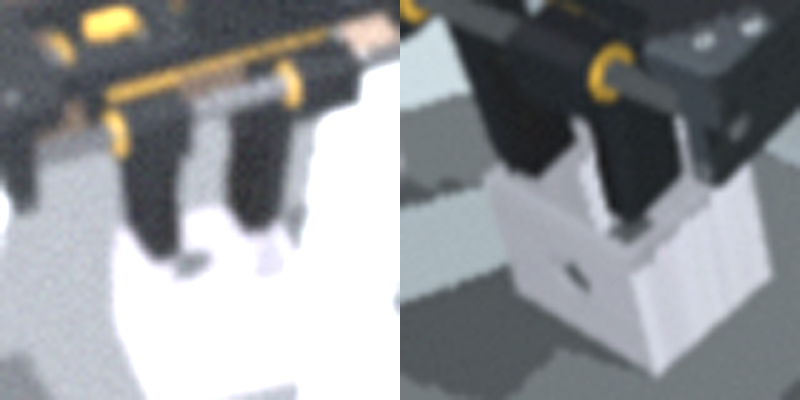

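The close view confirms that both tips hover just above the tube's top rim, about 30 mm higher than the reported TCP height implies. The finger length looks normal. The x and y errors are about 2 mm. The reported z (or tool length) is therefore off by +30 mm. I'll lift, back off, lower by that much more and check.

Request:
jog_arm --commands '[{"tx": 0,"ty": 0,"tz": -0.015,"spin": 0,"fingers": 0.3},{"tx": 0,"ty": 0.025,"tz": 0,"spin": 0,"fingers": 0.3},{"tx": 0,"ty": 0.025,"tz": 0,"spin": 0,"fingers": 0.3},{"tx": 0,"ty": 0,"tz": 0.02,"spin": 0,"fingers": 0.3},{"tx": 0,"ty": 0,"tz": 0.015,"spin": 0,"fingers": 0.3},{"tx": 0,"ty": 0,"tz": 0.006,"spin": 0,"fingers": 0.3},{"tx": 0,"ty": 0,"tz": 0,"spin": 0,"fingers": 0.3}]'

```text
time_s: 5.82
tcp_pos: [0.4718, 0.0518, 0.0485]
orientation: [0.0, 0.775, -0.632, -0.0]
ft_force: [-0.1, -0.8, -0.3]
width: 0.0263
```

```bash
python3 plan.py -.122 .005 .045; python3 look.py l2.png
```

```text
stand xy [-0.123   0.0038] z 0.04850310693636693 t 5.825 F [-0.1 -0.8 -0.3] w 0.026255402751057463
shift tool [-0.0012 -0.001   0.0035] spin 0.0015 tilt [-0.001  0.    -1.   ]
```

View pics/l2.png

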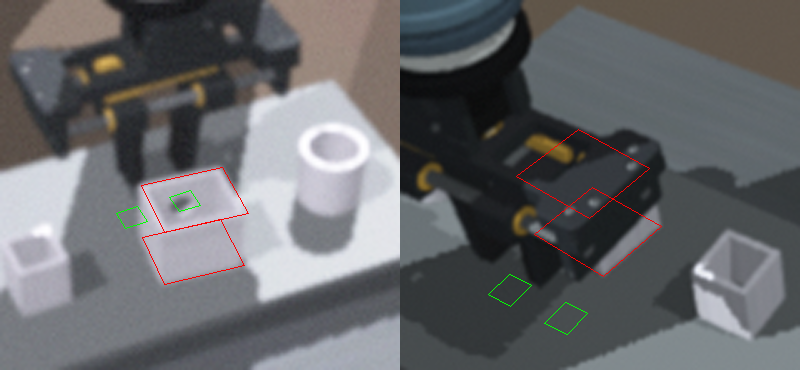

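In the side view the fingertip sits at (540,280), just behind the rear wall and about 20 mm above the deck. The z offset is confirmed. I'll lower 4 mm and push.

Request:
jog_arm --commands '[{"tx": -0.001,"ty": -0.006,"tz": 0.004,"spin": 0,"fingers": 0.3},{"tx": 0,"ty": -0.006,"tz": 0,"spin": 0,"fingers": 0.3},{"tx": 0,"ty": -0.005,"tz": 0,"spin": 0,"fingers": 0.3},{"tx": 0,"ty": -0.004,"tz": 0,"spin": 0,"fingers": 0.3},{"tx": 0,"ty": -0.004,"tz": 0,"spin": 0,"fingers": 0.3},{"tx": 0,"ty": -0.004,"tz": 0,"spin": 0,"fingers": 0.3},{"tx": 0,"ty": -0.004,"tz": 0,"spin": 0,"fingers": 0.3},{"tx": 0,"ty": -0.004,"tz": 0,"spin": 0,"fingers": 0.3}]'

```text
time_s: 6.92
tcp_pos: [0.5077, 0.0604, 0.0446]
orientation: [0.0, 0.775, -0.632, -0.0]
ft_force: [-1.9, -0.6, 3.5]
width: 0.0264
```

Request:
jog_arm --commands '[{"tx": 0,"ty": -0.004,"tz": 0,"spin": 0,"fingers": 0.3},{"tx": 0,"ty": -0.004,"tz": 0,"spin": 0,"fingers": 0.3},{"tx": 0,"ty": -0.004,"tz": 0,"spin": 0,"fingers": 0.3},{"tx": 0,"ty": -0.004,"tz": 0,"spin": 0,"fingers": 0.3},{"tx": 0,"ty": -0.004,"tz": 0,"spin": 0,"fingers": 0.3}]'

```text
time_s: 7.55
tcp_pos: [0.5278, 0.0643, 0.0446]
orientation: [-0.0, 0.775, -0.632, -0.0]
ft_force: [-2.6, -0.0, 0.1]
width: 0.0262
```

```bash
cat > fit.py <<'E'
from h import *
from workcell import env
S=np.load('S.npy');c_,s_=np.cos(S[2]),np.sin(S[2])
d=env.snapshot('scene')
for c in ['scene','side']:
    env.snapshot(c)
    for n in ['tube','small_tube','pipe']:
        for r in env.spot_in(c,n):
            q=np.array(r['location'])-[S[0],S[1],0];xy=[c_*q[0]+s_*q[1],-s_*q[0]+c_*q[1],q[2]]
            if -.2<xy[0]<.2 and abs(xy[1])<.2:print(c,n,np.round(xy,3),round(r['confidence'],2))
E
python3 plan.py -.034 .005 .045; python3 fit.py
```

```text
stand xy [-0.0657  0.0049] z 0.04464340738917672 t 7.55 F [-2.6 -0.   0.1] w 0.02619293024539056
shift tool [-0.0001 -0.0317 -0.0004] spin 0.0015 tilt [-0.  0. -1.]
scene tube [-0.015  0.002  0.072] 0.57
scene small_tube [-0.058 -0.111  0.067] 0.81
scene pipe [-0.06   0.12   0.066] 0.81
side tube [-0.056 -0.014  0.048] 0.52
side small_tube [-0.076 -0.111  0.065] 0.93
side pipe [-0.081  0.11   0.068] 0.74
```

Request:
jog_arm --commands '[{"tx": 0,"ty": -0.004,"tz": 0,"spin": 0,"fingers": 0.3},{"tx": 0,"ty": -0.004,"tz": 0,"spin": 0,"fingers": 0.3},{"tx": 0,"ty": -0.004,"tz": 0,"spin": 0,"fingers": 0.3},{"tx": 0,"ty": -0.004,"tz": 0,"spin": 0,"fingers": 0.3},{"tx": 0,"ty": -0.004,"tz": 0,"spin": 0,"fingers": 0.3},{"tx": 0,"ty": -0.004,"tz": 0,"spin": 0,"fingers": 0.3}]'

```text
time_s: 8.75
tcp_pos: [0.5512, 0.0691, 0.0447]
orientation: [0.0, 0.775, -0.632, -0.0]
ft_force: [-4.5, -1.3, 2.6]
width: 0.0264
```

```bash
python3 plan.py -.034 .005 .045; python3 look.py l3.png
```

```text
stand xy [-0.0418  0.0049] z 0.044706499393696225 t 8.75 F [-4.5 -1.3  2.6] w 0.026386376150279167
shift tool [-0.0001 -0.0078 -0.0003] spin 0.0014 tilt [-0. -0. -1.]
```

View pics/l3.png

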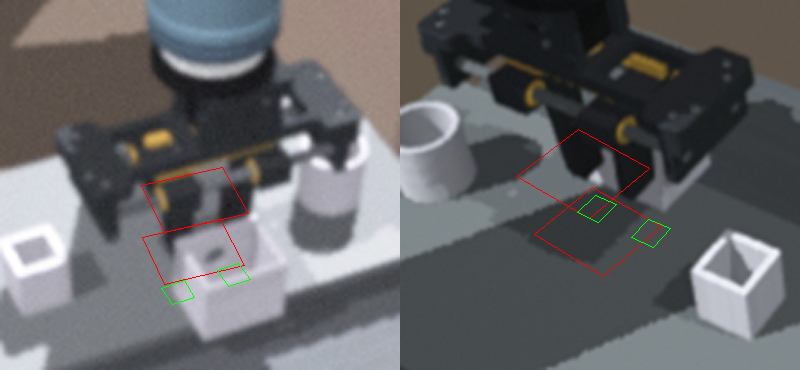

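The fingers press on the rear wall, with the tube now square to the step and near the edge. Continue.

Request:
jog_arm --commands '[{"tx": 0,"ty": -0.003,"tz": 0,"spin": 0,"fingers": 0.3},{"tx": 0,"ty": -0.003,"tz": 0,"spin": 0,"fingers": 0.3},{"tx": 0,"ty": -0.003,"tz": 0,"spin": 0,"fingers": 0.3},{"tx": 0,"ty": -0.003,"tz": 0,"spin": 0,"fingers": 0.3},{"tx": 0,"ty": 0,"tz": 0,"spin": 0,"fingers": 0.3}]'

```text
time_s: 9.48
tcp_pos: [0.5635, 0.0716, 0.0448]
orientation: [-0.0, 0.775, -0.632, 0.0]
ft_force: [0.6, 0.2, -0.2]
width: 0.0263
```

```bash
python3 plan.py -.034 .005 .045;python3 fit.py
```

```text
stand xy [-0.0293  0.0048] z 0.044794807531419935 t 9.475 F [ 0.6  0.2 -0.2] w 0.02630576823300281
shift tool [-0.0002  0.0047 -0.0002] spin 0.0015 tilt [ 0.001  0.    -1.   ]
scene tube [ 0.042 -0.     0.054] 0.63
scene small_tube [-0.056 -0.112  0.069] 0.88
scene pipe [-0.057  0.115  0.059] 0.73
side tube [ 0.026 -0.021  0.029] 0.88
side pipe [-0.085  0.113  0.07 ] 0.78
```

Force has gone to zero, and the tube has apparently tumbled. I'll retreat and look.

Request:
jog_arm --commands '[{"tx": 0,"ty": 0.02,"tz": -0.005,"spin": 0,"fingers": 0.3},{"tx": 0,"ty": 0.02,"tz": -0.04,"spin": 0,"fingers": 0.3},{"tx": 0,"ty": 0.04,"tz": -0.05,"spin": 0,"fingers": 0.3},{"tx": 0,"ty": 0.04,"tz": -0.04,"spin": 0,"fingers": 0.3},{"tx": 0,"ty": 0.04,"tz": -0.02,"spin": 0,"fingers": 0.3},{"tx": 0,"ty": 0,"tz": 0,"spin": 0,"fingers": 0.3}]'

```text
time_s: 10.68
tcp_pos: [0.4066, 0.0392, 0.2005]
orientation: [-0.001, 0.775, -0.632, 0.002]
ft_force: [0.4, 1.4, 0.3]
width: 0.0262
```

```bash
python3 fit.py; cat > end.py <<'E'
from h import *
from workcell import env
S=np.load('S.npy');out=[]
D={};H={}
for c in ['scene','side']:
    D[c]=d=env.snapshot(c)
    for q in env.silhouettes(c,'tube'):
        ys,xs=np.nonzero(q['mask']);u=proj(d,T2(S,[(.045,.01,.033)]))[0]
        if np.hypot(xs.mean()-u[0],ys.mean()-u[1])<25:H[c]=hullmask(np.c_[xs,ys]);break
P=[(x,y,z) for x in(-.025,.025) for y in(-.03,.03) for z in(.008,.058)]
def w(p):return T2(S,T2(p,P))
use=[c for c in H if c=='scene' or 1]
cost=lambda p:sum(np.sum(H[c]!=hullmask(proj(D[c],w(p)))) for c in use)
r=min((minimize(cost,[.035,.005,a],method='Nelder-Mead',options=dict(initial_simplex=[[.035,.005,a],[.045,.005,a],[.035,.015,a],[.035,.005,a+.1]])) for a in(-.1,0,.1)),key=lambda r:r.fun)
print(use,[H[c].sum() for c in use],np.round(r.x,4),r.fun)
for c,(x0,y0) in {'scene':(270,140),'side':(150,170)}.items():
    im=cv2.resize(D[c]['frame'][y0:y0+140,x0:x0+150],(400,373),interpolation=cv2.INTER_CUBIC)
    out.append(im)
cv2.imwrite('pics/end.png',np.hstack(out))
E
python3 end.py
```

```text
scene tube [ 0.044 -0.001  0.05 ] 0.65
scene small_tube [-0.059 -0.114  0.068] 0.97
scene pipe [-0.066  0.121  0.068] 0.61
side tube [ 0.029 -0.002  0.056] 0.63
side small_tube [-0.077 -0.109  0.066] 0.87
side pipe [-0.084  0.108  0.068] 0.91
['scene', 'side'] [np.uint64(1175), np.uint64(1482)] [0.0317 0.005  0.0893] 409.0
```

View pics/end.png

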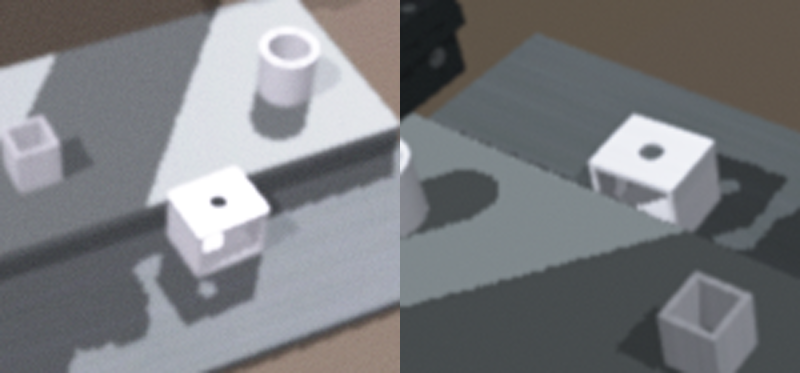

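The tube has tumbled and the hole is on top, with both bystanders still standing. I'll check yaw and tilt from the top-face corners.

```bash
cat > c.py <<'E'
from h import *
from workcell import env
from scipy.spatial.transform import Rotation as Ro
S=np.load('S.npy');D={c:env.snapshot(c) for c in['scene','side']}
for c,(x0,y0,w,h) in {'scene':(325,195,55,50),'side':(215,205,60,55)}.items():pass
out=[]
for c,(x0,y0) in {'scene':(325,195),'side':(215,205)}.items():
    out.append(cv2.resize(D[c]['frame'][y0:y0+55,x0:x0+55],(400,400),interpolation=cv2.INTER_CUBIC))
im=np.hstack(out)
# top face +hidden: corners in stand frame local (x,y) -> ++
loc=np.array([(-.025,-.03,.025),(-.025,.03,.025),(.025,.03,.025),(.025,-.03,.025)])
k=400/150;ob={'scene':np.array([(167,196),(236,168),(269,207),(204,236)])/[k,k]+[270,140],
'side':np.array([(272,193),(190,160),(235,115),(315,142)])/[k,k]+[150,170]}
def w(p):
    L=Ro.from_euler('ZYX',p[3:]).apply(loc)+p[:3];return T2(S,L)
f=lambda p:np.concatenate([(proj(D[c],w(p))-ob[c]).ravel() for c in ob])
r=least_squares(f,[.035,.005,.033,0,0,0]);print(np.round(r.x[:3],4),'yaw,pitch,roll deg',np.round(np.degrees(r.x[3:]),1),np.round(f(r.x),1))
for i,(c,(x0,y0)) in enumerate({'scene':(325,195),'side':(215,205)}.items()):
    q=np.round((proj(D[c],w(r.x))-[x0,y0]+.5)*400/55).astype(int)+[400*i,0];cv2.polylines(im,[q],True,(0,0,255),1)
cv2.imwrite('pics/c.png',im)
E
python3 c.py
```

```text
[0.0336 0.0053 0.0317] yaw,pitch,roll deg [ 3.9 -1.   1.9] [ 0.8 -0.4 -0.1 -0.3  0.2  0.4 -1.   0.6  0.4 -0.1 -0.2  0.6 -0.4 -0.6
 -0.  -0. ]
```

View pics/c.png

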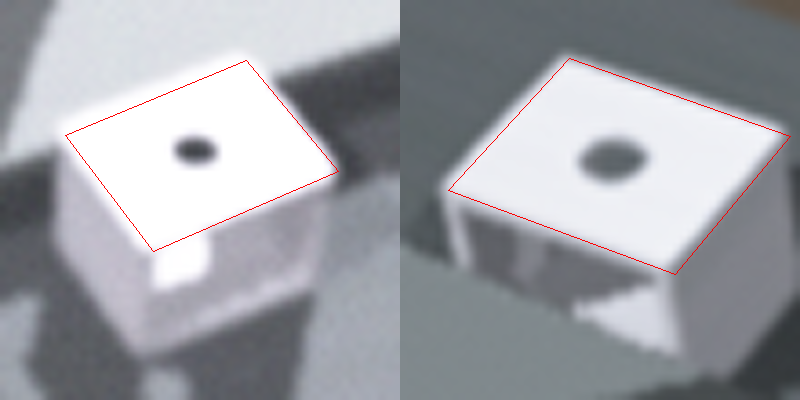

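The tube is centred 34 mm in front of the step, at 32 mm height, with yaw about 4° and tilt about 2°. All of these are within limits, so I'll hand in.

```bash
python3 -c "
from workcell import env
print(env.hand_in())"
```

```text
the job is handed in; nothing more can be done
None
```

I pushed the box section over the step with two slightly opened fingertips. It tumbled once and lies on the landing plate with the drilled wall up. I handed the job in with the clock at about 11 s of the 38 s allowed; no verdict is reported.

**Last checks:** I fitted the corners of the top face in both cameras.

| Check | Measured | Limit |
|---|---|---|
| Centre in front of the edge | 34 mm | 15 to 80 mm |
| Centre sideways from the stand's middle | 5 mm | 180 mm |
| Centre height | 32 mm | 27 to 39 mm |
| Square to the step | about 4° off | 15° |
| Tilt | about 2° | 10° |

- **Bystanders:** Both still stand. The scene camera's readings of them shifted by a few millimetres during the push, within the detector's noise, and the last picture shows no visible movement. I did not re-fit their outlines at the end.
- **Robot:** It was well clear of everything when I handed in. The largest force in the readouts was about 5 N.

**What disagreed:**
- **Tool height:** The fingertips were really about 30 mm higher than the reported TCP height and fingertip overhang imply. My first push passed just above the tube without moving it, so I measured the offset in the pictures and lowered the tool to match.
- **Outline fit:** An outline fit of the final pose matched poorly because the deck hides part of the tube in the side view. It gave similar x and y values, with a yaw of about 5°. I relied on the corner fit, whose residuals are 1 pixel or less.

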